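# Lock the pipe plug with the long T-key

### The job

Take the steel T-key out of its stand, lower it down inside the upright pipe that holds the plug with the square stem until it is fully seated over the stem, and turn the stem about 60 degrees clockwise (seen from above) to lock the plug. Then let go and leave the key standing upright on the stem, ready for letting the plug off after the weld.

Things in the scene. Friction and masses are not known exactly. Their poses are not given: they have to be found in the camera images.
- key_grip (a point): Centre of the crossbar of the steel T-key, about 0.45 kg: bar 90 mm long (x), 18 wide (y; grip across it), 20 high (z up). A 16 mm shaft leads down to a square socket, sides along x and y: 35 mm outside, 25 inside, 45 deep, its lower end 170 mm below this point. The key starts upright, loose in a stand: a tube 56 mm inside, 60 tall; raise it 60 mm to clear.
- stem_top (a point): Tip of the brass stem, on its vertical axis, 62 mm above the table. Downward: a cone 12 mm high, 6 to 20 mm wide, that leads the socket on, then a 20 mm square 26 high, then the plug's flat face. x, y are square to the flats and turn with the stem. The socket fits at any quarter turn, within 15 degrees. Seated, its end is on the face and the crossbar centre 132 mm above the tip.
- stem (a joint): Turn of the stem in rad, clockwise seen from above: 0 to 0.15 at the start (open), locked at about 1.05 (60 degrees; at least 0.8), hard stop at 1.2. It takes about 0.15 N m and stays where it is left. The key turns freely some 17 degrees (0.3 rad) on the stem before it drives it, so turn the key that much further.
- fixture: The fixed upright steel pipe around the stem, 89 mm outside, 78 inside, on a 110 mm square plate; open rim 140 mm above the table, 78 mm above the stem's tip. Origin under its centre, on the table, on the stem's axis; z up. A like pipe on a like plate stands nearby with no plug or stem in it: not used.
There are look-alikes about, which are no part of the job. Of the things like the part that bears key_grip, leave any that is turquoise; of the rest the smaller one is meant. Leave any blue look-alike of the fixture alone.

How it is judged (in metres and radians):
On the way:
1. the key is fully down over the stem (crossbar centre less than 142 mm above the stem's tip) while the stem is still open (below 0.4 rad) (z of key_grip in the frame of stem_top below 0.142 m and horizontal distance between key_grip and stem_top below 0.03 m and angle between key_grip's own z axis and vertical below 0.2 rad and value of joint stem below 0.4 rad), for 0.1 s.
At the end, for the whole second after the job is handed in: The stem has been turned clockwise past 0.8 rad and is at rest, and the key, let go, stands seated on it: crossbar centre less than 142 mm above the stem's tip (seated 132 mm), within 30 mm of the stem's axis, tilted less than 0.2 rad (z of key_grip in the frame of stem_top below 0.142 m and horizontal distance between key_grip and stem_top below 0.03 m and angle between key_grip's own z axis and vertical below 0.2 rad and value of joint stem above 0.8 rad and velocity of joint stem below 0.05 rad/s); the robot touches nothing.
It also fails if it takes over 48 s, if anything falls off the work surface, if the arm or the gripper's body presses on something with over 40 N, if the wrist force passes 120 N, or if a joint passes its speed limit or range.

### The arm

A 7-joint arm with a two-finger parallel gripper is mounted at the origin on the work surface. World frame = base frame: x ahead of the robot, y to its left, z up, the work surface at z = 0. Lengths are in m, angles in degrees, forces in N, time in s.
With the tool pointing down it reaches from about 0.425 to 0.825 m from the base axis. Payload 3.6 kg.
Tool frame: the origin (TCP) lies midway between the tips of the shut fingers; the grasp point (between the pads) lies 19 mm behind it (bot.pinch_z is the distance from the TCP to the grasp point, in m); y points along the fingers, z is the direction in which the jaws open and shut, and the axes are right-handed (so a half turn about y gives the same grasp; the last joint's range is limited). The gripper opens to 93 mm and grips with 3 to 60 N. Pads are 15 mm wide; open, the fingers measure 128 mm over their backs; the gripper's body (75 mm by 188 mm) begins 65 mm behind the grasp point.
Start: joints at [-76.289, 35.231, -0.722, 81.555, 0.464, 63.22, -2.315], TCP at [0.171, 0.627, 0.219] pointing down, gripper open.
Joint ranges: [-178.69, 178.69], [-17.37, 117.87], [-77.05, 75.6], [15.02, 138.74], [-78.02, 258.01], [0.78, 113.62], [-162.83, 162.83]. Speed limits (degrees/s): [159.86, 159.86, 180, 180, 180, 180, 180].

### API

Orientations are given as [roll, pitch, yaw] about the fixed x, y, z axes, in that order (R = Rz(yaw) Ry(pitch) Rx(roll)).
In Python, from bench import bot, eyes, nets gives the robot as it stands.
- The arm moves only by the tool apply_moves, never from a script. Its argument "moves" is a list of rows, each a list of 3 entries, a list of its own where there are three numbers: the shift along the world's x, y, z in cm, then the turn, a rotation vector about the world's x, y, z in degrees, then the opening, from 0 (shut) to 1 (fully open). A call has 1 to 20 rows; each row is the pose to reach, as a shift and turn from the pose commanded when the call began; what a row does not reach only later rows make up. A row lasts 1/8 s, in which the tool goes at most 62.5 mm and 10.7 degrees, less where a joint would pass 70% of its speed; a pose out of reach is approached as far as the arm can. A call with a gripper value outside its range is refused whole. The fingers move at their own pace and stop on an object; "grip_force" is the grip in N (left out, the last holds). Time passes only in rows, so rows that repeat a pose let the fingers close. It gives the time, the measured TCP pose, the force and the opening at its end, in the units of the state.
- bot.get_obs(): the state, without advancing time (a new reading comes with each control period).
- eyes.read_camera(name): name is "scene" or "top" or "wrist"; returns the picture (384x512x3 uint8, red, green, blue); there is no depth.
- eyes.calibration(name): a dict with "vfov" (degrees; the focal length in pixels is half the picture's height over the tangent of half this angle, whatever the lens; pixels are square), "cx", "cy" (the principal point, pixels), "position" and "attitude" of the camera in the world; the wrist camera has in their place "T_tool_cam" (4x4, takes a point from camera to tool coordinates, whose origin is the TCP and whose axes are the tool frame's). Camera axes: x right, y up, looking along -z (the intrinsics and any distortion apply to the point x, -y, -z); pixel columns grow to the right and rows downward; lengths in m; the calibration is good to about 2 mm. A picture is of the moment at which its call begins: read the wrist's pose just before it. calibration takes no time and is no camera call.
- bot.finish_job(): hands the job in, once; it reports no verdict.
Trained networks look in the newest picture that a camera, given by its name, has taken for a name from the list of things; names that differ only in an ending like _2 or _b are one class to them, and where a whole thing is asked for, a point or a joint stands for the part that bears it (a point fixed in the world has none). Each returns a list of dicts, best first, with "score" (0 to 1); they miss things now and then, are a little off and sometimes report something else, mostly with a low value. They report only what shows in the picture. A call takes as long as a camera call. They do not tell look-alikes from the thing itself.
- nets.search_frame(camera, target): "centre" ([column, row] in pixels, amid what is visible of it).
The state is a dict: "time": time; "joints": joint angles; "qd": joint speeds; "joint_efforts": joint torques, N m; "eef_pos": TCP position; "orientation": TCP orientation; "wrist_force": force on the tool from outside, world axes, zero at the start; "wrist_torque": the same for the moment, N m; "grip_width": finger opening in m.
Only numpy, scipy, OpenCV 4.12 (cv2) and the standard library are available. Lean on these libraries where they do the work, as an engineer would, in place of code of your own. Each camera call takes 0.05 s, during which the arm holds its last target.

## Working session

There is one attempt and no reset: what is moved stays moved. The work goes in short steps, Python scripts to look and compute and a tool call to move; the robot and the scene stay as the last step left them, time stands still between calls to the robot, and variables do not carry over. Pictures are saved under pics/ and viewed, and the job is handed in when it is done.

Besides the shell and the picture viewer there is one more tool, called after "Request:" by a JSON object that holds its "name" and its "arguments", one argument or row to a line. apply_moves: Moves the arm, as the interface text tells. Its arguments: {"type":"object","properties":{"moves":{"type":"array","items":{"type":"array"}},"grip_force":{"type":"number"}},"required":["moves"]}

```bash
mkdir -p pics; ls; python3 - <<'E'
from bench import bot, eyes, nets
import cv2
o=bot.get_obs();print({k:o[k] for k in('time','eef_pos','orientation','grip_width','wrist_force')})
for c in("scene","top","wrist"):
    im=eyes.read_camera(c);cv2.imwrite(f"pics/{c}0.png",im[:,:,::-1])
    print(c,eyes.calibration(c))
    for t in("key_grip","stem_top","fixture"):
        try: print(t,nets.search_frame(c,t))
        except Exception as e: print(t,e)
E
```

```text
pics
{'time': 0.0, 'eef_pos': array([0.17052041, 0.62639788, 0.21747818]), 'orientation': array([-9.01503096e+01, -1.91929268e-03, -1.52260981e+01]), 'grip_width': 0.09313181195362324, 'wrist_force': array([-0.54817017, -0.21389751,  0.3073998 ])}
scene {'vfov': 53.513824164152034, 'cx': 257.6227990771676, 'cy': 196.8425521031298, 'position': array([0.96718216, 0.60120354, 0.72416946]), 'attitude': array([ 53.44124259,  -1.31753298, 148.43960713])}
key_grip [{'centre': [215.9, 216.4], 'score': 0.98}, {'centre': [278.1, 210.8], 'score': 0.92}, {'centre': [328.3, 220.9], 'score': 0.9}]
stem_top []
fixture [{'centre': [206.5, 198.1], 'score': 0.9}, {'centre': [201.8, 148.4], 'score': 0.66}]
top {'vfov': 53.44107866635685, 'cx': 258.91000613628773, 'cy': 192.2799089629737, 'position': array([ 0.44680612, -0.07041869,  1.05008874]), 'attitude': array([  4.61873492,  -0.89115945, -88.75231701])}
key_grip [{'centre': [216.5, 187.5], 'score': 0.88}, {'centre': [234.8, 117.2], 'score': 0.66}, {'centre': [199.7, 239.9], 'score': 0.59}]
stem_top []
fixture [{'centre': [320.0, 164.6], 'score': 0.79}, {'centre': [387.5, 195.5], 'score': 0.74}]
wrist {'vfov': 67.35789106281283, 'cx': 257.2026719050806, 'cy': 191.0511872268276, 'T_tool_cam': array([[-2.16025532e-03, -9.55874225e-01, -2.93768275e-01,
        -8.10535562e-02],
       [-5.87433506e-04,  2.93770123e-01, -9.55875918e-01,
        -1.66826225e-01],
       [ 9.99997494e-01, -1.89236671e-03, -1.19613102e-03,
        -3.43768975e-04],
       [ 0.00000000e+00,  0.00000000e+00,  0.00000000e+00,
         1.00000000e+00]])}
key_grip []
stem_top []
fixture []
```

View pics/scene0.png

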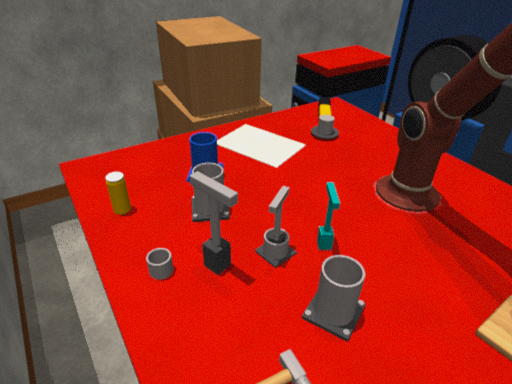

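View pics/top0.png

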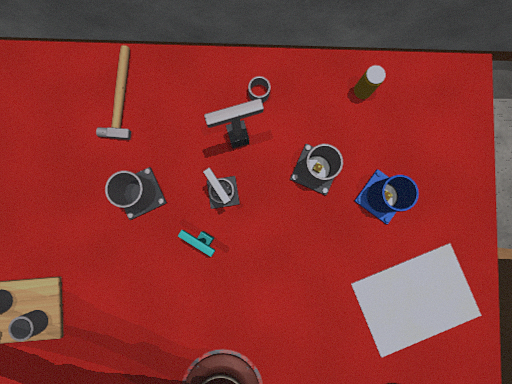

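The key candidates in the top view are large grey (235,117), small grey in its stand (216,187) and turquoise (200,240). I choose the small grey one. The pipes are grey with a brass stem (320,164), grey empty (127,190) and blue (390,195). I choose the grey one with the stem.

```bash
python3 - <<'E'
import cv2,numpy as np
a=cv2.imread('pics/top0.png');b=cv2.imread('pics/scene0.png')
f=lambda im,x,y,w,h,s:cv2.resize(im[y:y+h,x:x+w],None,fx=s,fy=s,interpolation=cv2.INTER_CUBIC)
A=f(a,180,130,80,90,5);B=f(a,280,135,80,90,5)[:,:];
cv2.imwrite('pics/crop1.png',np.hstack([A,B]))
A=f(b,240,175,80,100,5);B=f(b,170,140,80,100,5)
cv2.imwrite('pics/crop2.png',np.hstack([A,B]))
E
```

```text
(no output)
```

View pics/crop1.png

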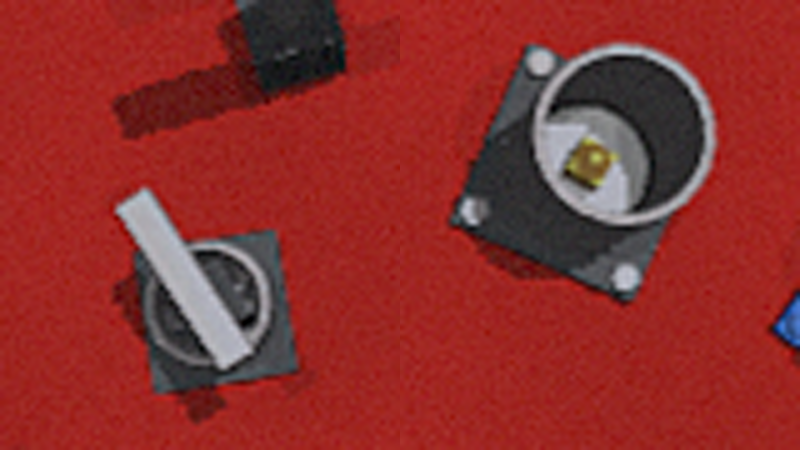

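View pics/crop2.png

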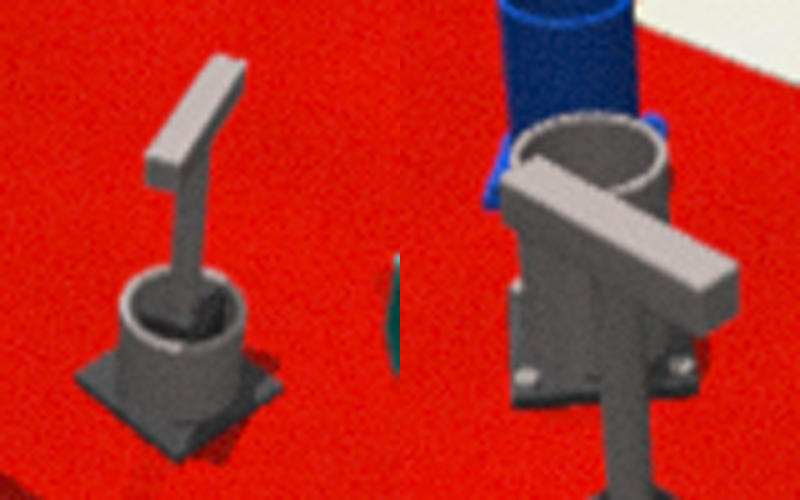

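```bash
cat > h.py <<'E'
import numpy as np
from scipy.spatial.transform import Rotation as R
from bench import eyes,bot
def cam(name,obs=None):
    c=eyes.calibration(name)
    if 'position' in c: return c,R.from_euler('xyz',c['attitude'],degrees=True).as_matrix(),np.array(c['position'])
    o=obs or bot.get_obs(); Rt=R.from_euler('xyz',o['orientation'],degrees=True).as_matrix(); T=c['T_tool_cam']
    return c,Rt@T[:3,:3],Rt@T[:3,3]+o['eef_pos']
def ray(name,px,obs=None):
    c,M,p=cam(name,obs);f=192/np.tan(np.radians(c['vfov']/2))
    d=M@np.array([(px[0]-c['cx'])/f,-(px[1]-c['cy'])/f,-1]);return p,d/np.linalg.norm(d)
def onz(name,px,z,obs=None):
    p,d=ray(name,px,obs);return p+d*(z-p[2])/d[2]
def proj(name,X,obs=None):
    c,M,p=cam(name,obs);f=192/np.tan(np.radians(c['vfov']/2));q=M.T@(np.array(X)-p)
    return np.array([c['cx']+f*q[0]/-q[2],c['cy']-f*q[1]/-q[2]])
def tri(rs):
    A=np.zeros((3,3));b=np.zeros(3)
    for p,d in rs:
        P=np.eye(3)-np.outer(d,d);A+=P;b+=P@p
    X=np.linalg.solve(A,b);return X,[np.linalg.norm((np.eye(3)-np.outer(d,d))@(X-p)) for p,d in rs]
E
python3 - <<'E'
from h import *
t1,t2=(206,170.4),(227,202.4)
# scene: bar far end top (crop (232,62)) -> ; near end top centre (163,157)
s1,s2=(240+163/5,175+157/5),(240+230/5,175+60/5)
for a in(t1,t2):
    for b in(s1,s2): print(a,b,tri([ray('top',a),ray('scene',b)]))
print('bar at z.19',onz('top',t1,.19),onz('top',t2,.19))
print('stem',onz('top',(319.6,166.6),.062),'rim',onz('top',(325,161.6),.14),'stand rim top',onz('top',(180+208/5,130+302/5),.06))
print('rim scene',onz('scene',(170+190/5,140+152/5),.14), 'stand scene',onz('scene',(240+182/5,175+310/5),.06))
E
```

```text
(206, 170.4) (272.6, 206.4) (array([0.56514587, 0.03854179, 0.18605919]), [np.float64(0.0012720899381097803), np.float64(0.001272089938109826)])
(206, 170.4) (286.0, 187.0) (array([0.54820778, 0.03992673, 0.23721394]), [np.float64(0.011449819271166055), np.float64(0.011449819271166008)])
(227, 202.4) (272.6, 206.4) (array([ 0.50842338, -0.0157197 ,  0.12607466]), [np.float64(0.01601871402166336), np.float64(0.016018714021663428)])
(227, 202.4) (286.0, 187.0) (array([ 0.49307139, -0.01111421,  0.18519516]), [np.float64(0.0009990838019015647), np.float64(0.0009990838019015957)])
bar at z.19 [0.56358827 0.03879927 0.19      ] [ 0.49202775 -0.01083675  0.19      ]
stem [ 0.59810734 -0.24157003  0.062     ] rim [ 0.59866741 -0.24102961  0.14      ] stand rim top [0.52978857 0.01308878 0.06      ]
rim scene [ 0.59945705 -0.2398346   0.14      ] stand scene [0.53400503 0.01734858 0.06      ]
```

```bash
python3 - <<'E'
from h import *
# big key: top bar ends (206,118),(263,104); scene top ends 
for a,b in(((206,117),(198,177)),((263,103),(232,196)),((206,117),(232,196)),((263,103),(198,177))): print(tri([ray('top',a),ray('scene',b)]))
E
```

```text
(array([0.69332672, 0.01330495, 0.28844223]), [np.float64(0.03701713676385234), np.float64(0.0370171367638525)])
(array([ 0.6744412 , -0.05636593,  0.21340398]), [np.float64(0.04961173133293029), np.float64(0.04961173133293044)])
(array([0.66950841, 0.03484547, 0.25190269]), [np.float64(0.0002501512834144812), np.float64(0.0002501512834145024)])
(array([ 0.70039967, -0.08281752,  0.24340906]), [np.float64(0.006426008557108078), np.float64(0.006426008557107792)])
```

Request:
{"name": "apply_moves", "arguments": {
  "moves": [
    [[0, 0, 8], [0, 0, 0], 1],
    [[5, -6, 13], [0, 0, 8], 1],
    [[9, -12, 15], [0, 0, 16], 1],
    [[13, -18, 15], [0, 0, 24], 1],
    [[17, -24, 15], [0, 0, 32], 1],
    [[21, -30, 15], [0, 0, 40], 1],
    [[25, -36, 15], [0, 0, 45], 1],
    [[29, -42, 15], [0, 0, 50], 1],
    [[31, -47, 15], [0, 0, 50], 1],
    [[33, -52, 15], [0, 0, 50], 1],
    [[34, -57, 15], [0, 0, 50], 1],
    [[35.8, -61.3, 13], [0, 0, 50], 1],
    [[35.8, -61.3, 13], [0, 0, 50], 1],
    [[35.8, -61.3, 13], [0, 0, 50], 1],
    [[35.8, -61.3, 13], [0, 0, 50], 1]
  ]
}}

```text
time: 2.48
eef_pos: [0.5286, 0.0153, 0.3487]
orientation: [-89.9, -0.0, 34.8]
wrist_force: [0.2, 0.2, 1.3]
grip_width: 0.0931
```

```bash
python3 - <<'E'
from h import *
import cv2
from bench import nets
o=bot.get_obs();im=eyes.read_camera('wrist');cv2.imwrite('pics/w1.png',im[:,:,::-1])
print(nets.search_frame('wrist','key_grip'),proj('wrist',(.5286,.0137,.1855),o),proj('wrist',(.565,.0385,.1855),o),proj('wrist',(.493,-.011,.1855),o))
E
```

```text
[{'centre': [343.1, 100.6], 'score': 0.92}, {'centre': [174.9, 275.9], 'score': 0.76}, {'centre': [250.9, 166.9], 'score': 0.63}] [256.5754757  174.08919491] [256.16487597 209.14009843] [256.6866665  136.88346623]
```

View pics/w1.png

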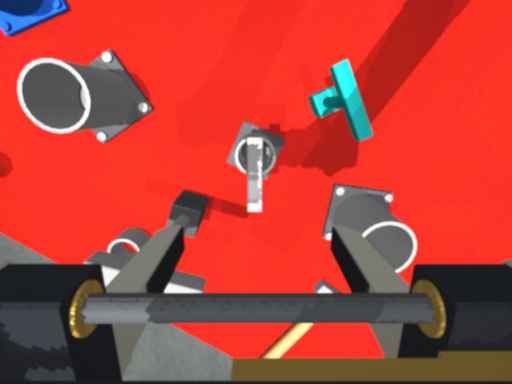

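The wrist view shows the chosen small grey key bar at (255,138)-(255,211), which matches my projection to about 2 px. Next I look into the pipe for the stem's angle.

Request:
{"name": "apply_moves", "arguments": {
  "moves": [
    [[1.5, -5, 0], [0, 0, -8], 1],
    [[3, -10, 0], [0, 0, -16], 1],
    [[5, -15, 0], [0, 0, -24], 1],
    [[7, -20, -2], [0, 0, -32], 1],
    [[9, -25.6, -5], [0, 0, -35], 1],
    [[9, -25.6, -5], [0, 0, -35], 1],
    [[9, -25.6, -5], [0, 0, -35], 1],
    [[9, -25.6, -5], [0, 0, -35], 1]
  ]
}}

```text
time: 3.58
eef_pos: [0.6197, -0.2391, 0.3002]
orientation: [-89.9, -0.2, 0.0]
wrist_force: [0.6, -0.0, -0.2]
grip_width: 0.093
```

```bash
python3 - <<'E'
from h import *
import cv2
from bench import nets
o=bot.get_obs();im=eyes.read_camera('wrist');cv2.imwrite('pics/w2.png',im[:,:,::-1])
np.save('o2.npy',np.r_[o['eef_pos'],o['orientation']]);print(o['joints'],o['orientation'])
p=proj('wrist',(.5985,-.241,.062),o);print(nets.search_frame('wrist','stem_top'),p,o['eef_pos'])
x,y=int(p[0])-50,max(0,int(p[1])-40)
cv2.imwrite('pics/w2c.png',cv2.resize(im[y:y+80,x:x+100,::-1],None,fx=7,fy=7,interpolation=cv2.INTER_CUBIC));print(x,y)
E
```

```text
[ 11.67444301  33.94899516  14.35478863  71.73726433  -8.35079668
  75.17772187 115.80781145] [-8.99463995e+01 -1.58131543e-01  1.46660598e-02]
[{'centre': [253.6, 144.2], 'score': 0.53}] [255.84331883 146.63601455] [ 0.6197212  -0.2390668   0.30024444]
205 106
```

View pics/w2.png

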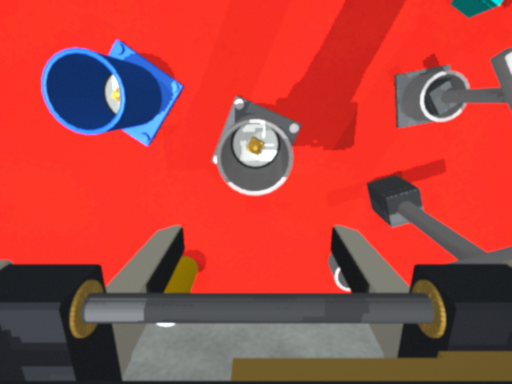

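View pics/w2c.png

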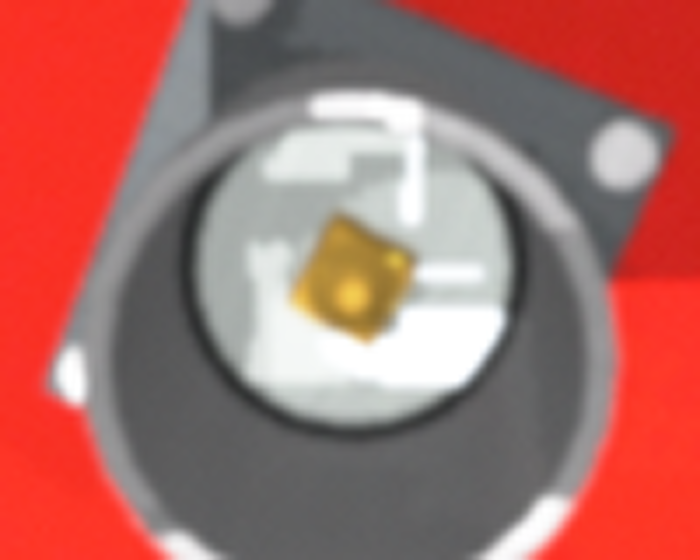

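The brass stem tip shows at about (255,148), within about 1 px of my estimate. Its flats lie at yaw ≈ -29° (mod 90). Now I grasp the key.

Request:
{"name": "apply_moves", "arguments": {
  "moves": [
    [[-2, 5, 2], [0, 0, 8], 1],
    [[-4, 10, 2], [0, 0, 16], 1],
    [[-6, 15, 2], [0, 0, 24], 1],
    [[-7.5, 20, 0], [0, 0, 30], 1],
    [[-9.05, 25.4, 0], [0, 0, 34.8], 1],
    [[-9.05, 25.4, -3], [0, 0, 34.8], 1],
    [[-9.05, 25.4, -6], [0, 0, 34.8], 1],
    [[-9.05, 25.4, -9], [0, 0, 34.8], 1],
    [[-9.05, 25.4, -11], [0, 0, 34.8], 1],
    [[-9.05, 25.4, -11], [0, 0, 34.8], 1],
    [[-9.05, 25.4, -11], [0, 0, 34.8], 1]
  ]
}}

```text
time: 5.05
eef_pos: [0.529, 0.0126, 0.19]
orientation: [-90.1, -0.1, 34.6]
wrist_force: [0.6, -0.8, 0.3]
grip_width: 0.0932
```

```bash
python3 - <<'E'
from h import *
import cv2
im=eyes.read_camera('wrist');cv2.imwrite('pics/w3.png',im[:,:,::-1])
E
```

```text
(no output)
```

View pics/w3.png

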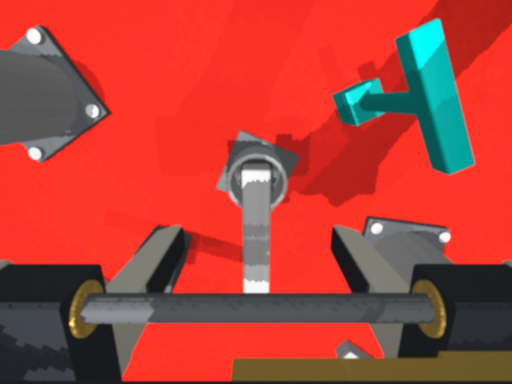

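The bar is centred between the fingers, at column 256. I go down and grip.

Request:
{"name": "apply_moves", "arguments": {
  "moves": [
    [[0, 0.1, -2], [0, 0, 0], 1],
    [[0, 0.1, -3.3], [0, 0, 0], 1],
    [[0, 0.1, -3.3], [0, 0, 0], 1],
    [[0, 0.1, -3.3], [0, 0, 0], 0],
    [[0, 0.1, -3.3], [0, 0, 0], 0],
    [[0, 0.1, -3.3], [0, 0, 0], 0],
    [[0, 0.1, -3.3], [0, 0, 0], 0],
    [[0, 0.1, -3.3], [0, 0, 0], 0],
    [[0, 0.1, -3.3], [0, 0, 0], 0],
    [[0, 0.1, -3.3], [0, 0, 0], 0]
  ],
  "grip_force": 45
}}

```text
time: 6.35
eef_pos: [0.5282, 0.0132, 0.1556]
orientation: [-90.0, 0.0, 34.6]
wrist_force: [1.2, -0.3, 0.5]
grip_width: 0.0275
```

Request:
{"name": "apply_moves", "arguments": {
  "moves": [
    [[0, 0, 0], [0, 0, 0], 0],
    [[0, 0, 0], [0, 0, 0], 0],
    [[0, 0, 0], [0, 0, 0], 0],
    [[0, 0, 0], [0, 0, 0], 0]
  ],
  "grip_force": 45
}}

```text
time: 6.85
eef_pos: [0.5284, 0.0128, 0.1556]
orientation: [-90.0, -0.0, 34.6]
wrist_force: [1.1, -1.2, -0.6]
grip_width: 0.0173
```

The fingers hold the 18 mm bar. I lift it straight up.

Request:
{"name": "apply_moves", "arguments": {
  "moves": [
    [[0, 0, 1], [0, 0, 0], 0],
    [[0, 0, 3], [0, 0, 0], 0],
    [[0, 0, 6], [0, 0, 0], 0],
    [[0, 0, 9], [0, 0, 0], 0],
    [[0, 0, 12], [0, 0, 0], 0],
    [[0, 0, 15], [0, 0, 0], 0],
    [[0, 0, 17.5], [0, 0, 0], 0],
    [[0, 0, 17.5], [0, 0, 0], 0],
    [[0, 0, 17.5], [0, 0, 0], 0]
  ]
}}

```text
time: 7.98
eef_pos: [0.5268, 0.0133, 0.329]
orientation: [-89.9, 0.2, 34.6]
wrist_force: [-0.0, 0.3, -4.9]
grip_width: 0.0176
```

```bash
python3 - <<'E'
from h import *
import cv2
o=bot.get_obs()
ims=[eyes.read_camera(c) for c in('wrist','scene')];cv2.imwrite('pics/l1.png',cv2.resize(np.hstack(ims)[:,:,::-1],(800,300)))
cv2.imwrite('pics/l1s.png',ims[1][:,:,::-1])
G=o['eef_pos']+[0,0,.019];print(o['wrist_force'],o['joints'],proj('scene',G),proj('scene',G-[0,0,.17]))
E
```

```text
[-0.0158411   0.29675961 -4.86818128] [ -6.75038256  18.92193019   4.16115852  91.35470708  -1.4484915
  70.00532466 122.27568196] [285.22573423 134.80438142] [280.53804652 198.57846971]
```

View pics/l1.png

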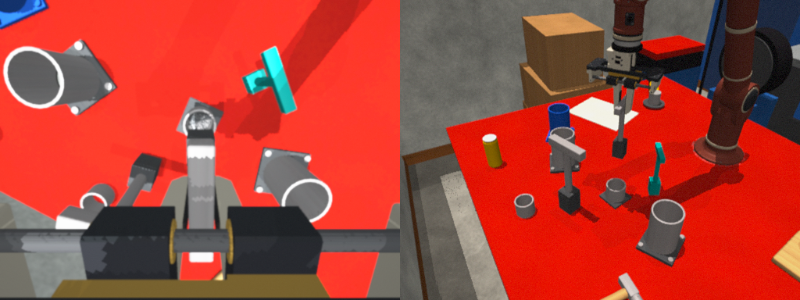

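View pics/l1s.png

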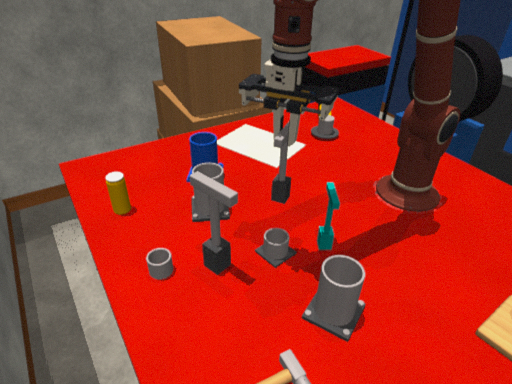

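The key hangs upright, socket end at about (281,200) in the scene view, where expected, and the wrist carries about 5 N. Now I go over the pipe and turn to the stem's angle.

Request:
{"name": "apply_moves", "arguments": {
  "moves": [
    [[0.5, -3, 1], [0, 0, -8], 0],
    [[1, -6, 1], [0, 0, -16], 0],
    [[2, -9, 1], [0, 0, -24], 0],
    [[3, -12, 1], [0, 0, -32], 0],
    [[4, -15, 1], [0, 0, -40], 0],
    [[5, -18, 1], [0, 0, -48], 0],
    [[6, -21, 1], [0, 0, -56], 0],
    [[6.6, -23.5, 1], [0, 0, -61], 0],
    [[7.1, -25.4, 0], [0, 0, -63.6], 0],
    [[7.1, -25.4, 0], [0, 0, -63.6], 0],
    [[7.1, -25.4, 0], [0, 0, -63.6], 0],
    [[7.1, -25.4, 0], [0, 0, -63.6], 0],
    [[7.1, -25.4, 0], [0, 0, -63.6], 0]
  ]
}}

```text
time: 9.7
eef_pos: [0.5994, -0.2399, 0.3312]
orientation: [-90.0, -0.0, -28.9]
wrist_force: [0.1, -0.1, -5.4]
grip_width: 0.0179
```

```bash
python3 - <<'E'
from h import *
import cv2
o=bot.get_obs();print(o['eef_pos'],o['orientation'],o['joints'])
w,s,t=[eyes.read_camera(c) for c in('wrist','scene','top')]
cv2.imwrite('pics/p_w.png',w[:,:,::-1])
G=o['eef_pos']+[0,0,.019];B=G-[0,0,.17];print(B)
print('scene sock/rim',proj('scene',B),proj('scene',[.5985,-.241,.14]))
print('top bar/sock/rim',proj('top',G),proj('top',B),proj('top',[.5985,-.241,.14]))
print('wrist sock/rim',proj('wrist',B,o),proj('wrist',[.5985,-.241,.14],o))
c=lambda im,x,y:cv2.resize(im[y:y+120,x:x+80],None,fx=5,fy=5,interpolation=cv2.INTER_CUBIC)
cv2.imwrite('pics/p_st.png',np.hstack([c(s,170,110),c(t,280,110)])[:,:,::-1])
E
```

```text
[ 0.59942812 -0.2399087   0.33117582] [-8.99601065e+01 -3.26245382e-02 -2.89379059e+01] [  8.32833839  31.7925777   21.46945336  71.91785085 -11.39647196
  78.29813107  90.20884431]
[ 0.59942812 -0.2399087   0.18017582]
scene sock/rim [207.20410993 158.1106205 ] [208.12800464 170.11638565]
top bar/sock/rim [345.59241798 143.09696175] [327.79078665 158.46982085] [324.98724026 161.66829277]
wrist sock/rim [256.86695309 176.997966  ] [255.76058178 168.94629488]
```

View pics/p_w.png

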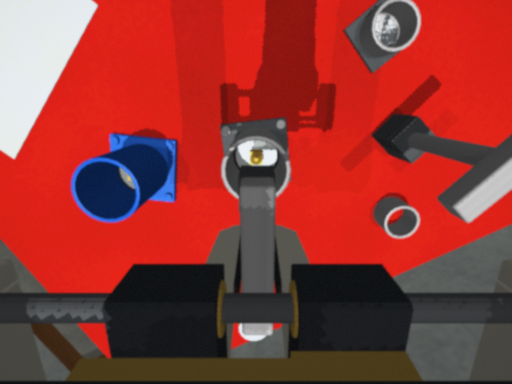

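View pics/p_st.png

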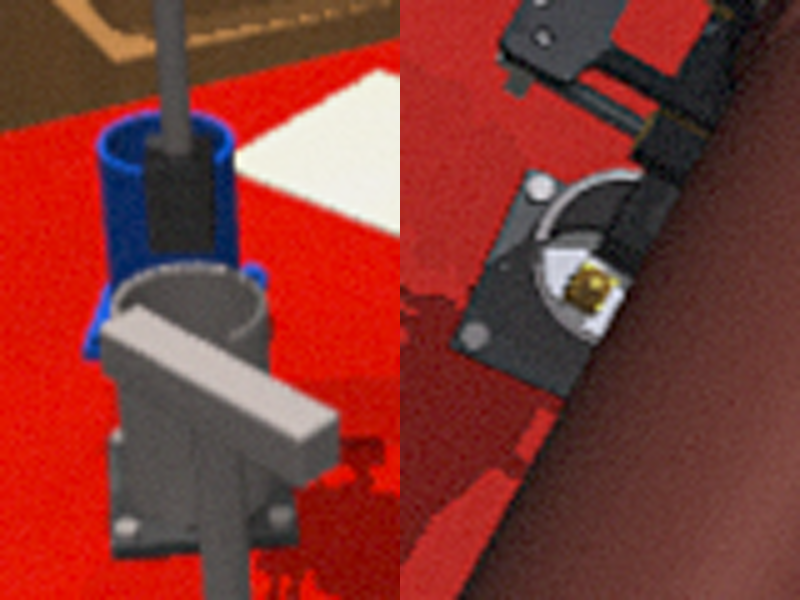

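At this yaw the stem's square (257,157) lies parallel to the picture edges, so its angle is matched. The socket and rim also agree with prediction to about 1-2 px. I lower to just above the tip.

Request:
{"name": "apply_moves", "arguments": {
  "moves": [
    [[-0.1, -0.1, -2], [0, 0, 0], 0],
    [[-0.1, -0.1, -4], [0, 0, 0], 0],
    [[-0.1, -0.1, -6], [0, 0, 0], 0],
    [[-0.1, -0.1, -8], [0, 0, 0], 0],
    [[-0.1, -0.1, -10], [0, 0, 0], 0],
    [[-0.1, -0.1, -10.8], [0, 0, 0], 0],
    [[-0.1, -0.1, -10.8], [0, 0, 0], 0],
    [[-0.1, -0.1, -10.8], [0, 0, 0], 0]
  ]
}}

```text
time: 10.85
eef_pos: [0.5989, -0.2422, 0.2238]
orientation: [-90.0, -0.1, -29.0]
wrist_force: [0.2, -0.2, -5.2]
grip_width: 0.0177
```

```bash
python3 - <<'E'
from h import *
import cv2
o=bot.get_obs()
w=eyes.read_camera('wrist')
cv2.imwrite('pics/p_w2.png',cv2.resize(w[100:250,170:345],None,fx=4,fy=4,interpolation=cv2.INTER_CUBIC)[:,:,::-1])
E
```

```text
(no output)
```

View pics/p_w2.png

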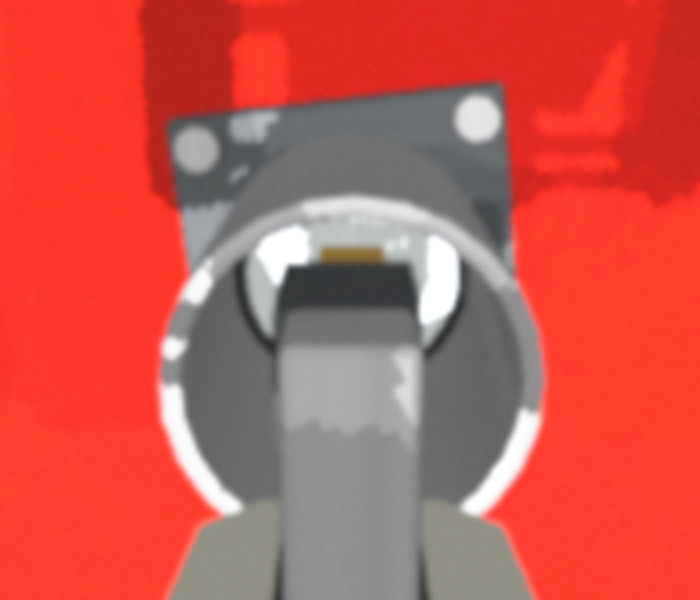

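The stem (column 352 in the crop) is centred on the socket (348) and its edges are parallel. I lower it on slowly.

Request:
{"name": "apply_moves", "arguments": {
  "moves": [
    [[0, 0.05, -0.5], [0, 0, 0], 0],
    [[0, 0.05, -1], [0, 0, 0], 0],
    [[0, 0.05, -1.5], [0, 0, 0], 0],
    [[0, 0.05, -2], [0, 0, 0], 0],
    [[0, 0.05, -2.5], [0, 0, 0], 0],
    [[0, 0.05, -3], [0, 0, 0], 0],
    [[0, 0.05, -3.4], [0, 0, 0], 0],
    [[0, 0.05, -3.4], [0, 0, 0], 0]
  ]
}}

```text
time: 11.9
eef_pos: [0.598, -0.2412, 0.1882]
orientation: [-90.0, 0.1, -29.0]
wrist_force: [0.2, 0.3, -4.5]
grip_width: 0.0179
```

Request:
{"name": "apply_moves", "arguments": {
  "moves": [
    [[0, 0, -0.4], [0, 0, 0], 0],
    [[0, 0, -0.8], [0, 0, 0], 0],
    [[0, 0, -1.0], [0, 0, 0], 0],
    [[0, 0, -1.2], [0, 0, 0], 0],
    [[0, 0, -1.2], [0, 0, 0], 0]
  ]
}}

```text
time: 12.52
eef_pos: [0.5981, -0.2413, 0.1765]
orientation: [-90.0, 0.0, -29.0]
wrist_force: [0.2, 0.3, -5.3]
grip_width: 0.0179
```

Request:
{"name": "apply_moves", "arguments": {
  "moves": [
    [[0, 0, -0.1], [0, 0, 0], 0],
    [[0, 0, -0.2], [0, 0, 0], 0],
    [[0, 0, -0.2], [0, 0, 0], 0]
  ]
}}

```text
time: 12.9
eef_pos: [0.5981, -0.2413, 0.1746]
orientation: [-90.0, 0.0, -29.0]
wrist_force: [0.2, 0.1, -3.9]
grip_width: 0.0175
```

It is seated with light contact (bar about 132 mm above the tip) and the stem is not turned yet. Now I turn it clockwise.

Request:
{"name": "apply_moves", "arguments": {
  "moves": [
    [[0, 0, 0], [0, 0, -4], 0],
    [[0, 0, 0], [0, 0, -8], 0],
    [[0, 0, 0], [0, 0, -12], 0],
    [[0, 0, 0], [0, 0, -16], 0],
    [[0, 0, 0], [0, 0, -20], 0],
    [[0, 0, 0], [0, 0, -24], 0],
    [[0, 0, 0], [0, 0, -28], 0],
    [[0, 0, 0], [0, 0, -32], 0],
    [[0, 0, 0], [0, 0, -36], 0],
    [[0, 0, 0], [0, 0, -40], 0],
    [[0, 0, 0], [0, 0, -44], 0],
    [[0, 0, 0], [0, 0, -48], 0],
    [[0, 0, 0], [0, 0, -52], 0],
    [[0, 0, 0], [0, 0, -56], 0],
    [[0, 0, 0], [0, 0, -60], 0],
    [[0, 0, 0], [0, 0, -63], 0],
    [[0, 0, 0], [0, 0, -66], 0],
    [[0, 0, 0], [0, 0, -68], 0],
    [[0, 0, 0], [0, 0, -70], 0],
    [[0, 0, 0], [0, 0, -70], 0]
  ]
}}

```text
time: 15.4
eef_pos: [0.5993, -0.2411, 0.1748]
orientation: [-89.9, 0.0, -99.0]
wrist_force: [3.6, -0.4, -7.2]
grip_width: 0.018
```

```bash
python3 - <<'E'
from h import *
import cv2
o=bot.get_obs();print(o['wrist_torque'],o['wrist_force'],o['orientation'])
w=eyes.read_camera('wrist')
cv2.imwrite('pics/t1.png',w[:,:,::-1])
E
```

```text
[-0.13221274 -0.93685982  0.10421567] [ 3.62098424 -0.40535788 -7.21130438] [-8.98843595e+01  9.89458062e-03 -9.89988258e+01]
```

View pics/t1.png

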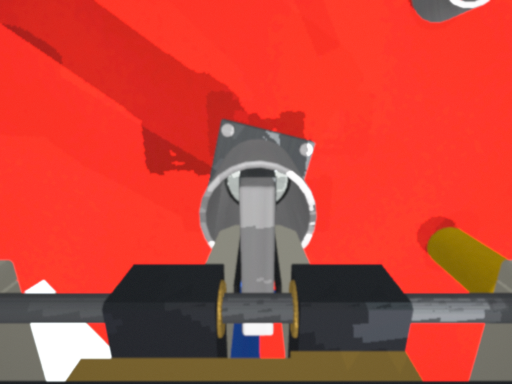

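Request:
{"name": "apply_moves", "arguments": {
  "moves": [
    [[0, 0, 0], [0, 0, 0], 0.3],
    [[0, 0, 0], [0, 0, 0], 0.5],
    [[0, 0, 0], [0, 0, 0], 0.8],
    [[0, 0, 0], [0, 0, 0], 0.8],
    [[0, 0, 0], [0, 0, 0], 0.8],
    [[0, 0, 0], [0, 0, 0], 0.8],
    [[0, 0, 0], [0, 0, 0], 0.8],
    [[0, 0, 0], [0, 0, 0], 0.8]
  ]
}}

```text
time: 16.45
eef_pos: [0.5982, -0.2413, 0.1746]
orientation: [-90.0, 0.0, -99.0]
wrist_force: [0.5, -0.3, 0.7]
grip_width: 0.0744
```

```bash
python3 - <<'E'
from h import *
import cv2
o=bot.get_obs();print(o['wrist_torque'],o['wrist_force'],o['grip_width'])
w=eyes.read_camera('wrist')
cv2.imwrite('pics/t2.png',w[:,:,::-1])
E
```

```text
[-0.06741939  0.12197282 -0.0043712 ] [ 0.50876238 -0.32946466  0.67515878] 0.07441869457568606
```

View pics/t2.png

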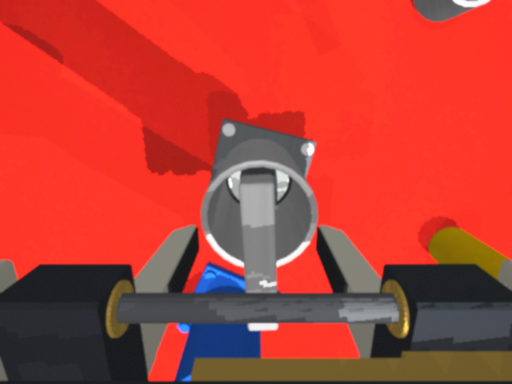

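The key stands free between the open fingers. I lift clear.

Request:
{"name": "apply_moves", "arguments": {
  "moves": [
    [[0, 0, 2], [0, 0, 0], 0.8],
    [[0, 0, 5], [0, 0, 0], 0.8],
    [[0, 0, 9], [0, 0, 0], 0.8],
    [[0, 0, 13], [0, 0, 0], 0.8],
    [[-4, 4, 15], [0, 0, 0], 0.8],
    [[-8, 8, 15], [0, 0, 0], 0.8],
    [[-12, 12, 15], [0, 0, 0], 0.8],
    [[-12, 16, 15], [0, 0, 0], 0.8],
    [[-12, 16, 15], [0, 0, 0], 0.8],
    [[-12, 16, 15], [0, 0, 0], 0.8]
  ]
}}

```text
time: 17.75
eef_pos: [0.4783, -0.0822, 0.3249]
orientation: [-90.0, -0.0, -99.1]
wrist_force: [0.9, 0.2, -0.1]
grip_width: 0.0745
```

```bash
python3 - <<'E'
from h import *
import cv2
w,s,t=[eyes.read_camera(c) for c in('wrist','scene','top')]
c=lambda im,x,y:cv2.resize(im[y:y+120,x:x+80],None,fx=5,fy=5,interpolation=cv2.INTER_CUBIC)
cv2.imwrite('pics/f_st.png',np.hstack([c(s,170,90),c(t,290,100)])[:,:,::-1])
G=np.array([.5985,-.241,.204]);
for n in('scene','top'):
    print(n,proj(n,G),[proj(n,G+.045*k*np.array([np.cos(np.radians(-99)),np.sin(np.radians(-99)),0])) for k in(1,-1)])
E
```

```text
scene [206.85240663 150.30813115] [array([202.29338009, 142.84477704]), array([211.71174227, 158.26310627])]
top [330.34291638 157.1011253 ] [array([350.02445013, 160.67517829]), array([310.65946311, 153.52672374])]
```

View pics/f_st.png

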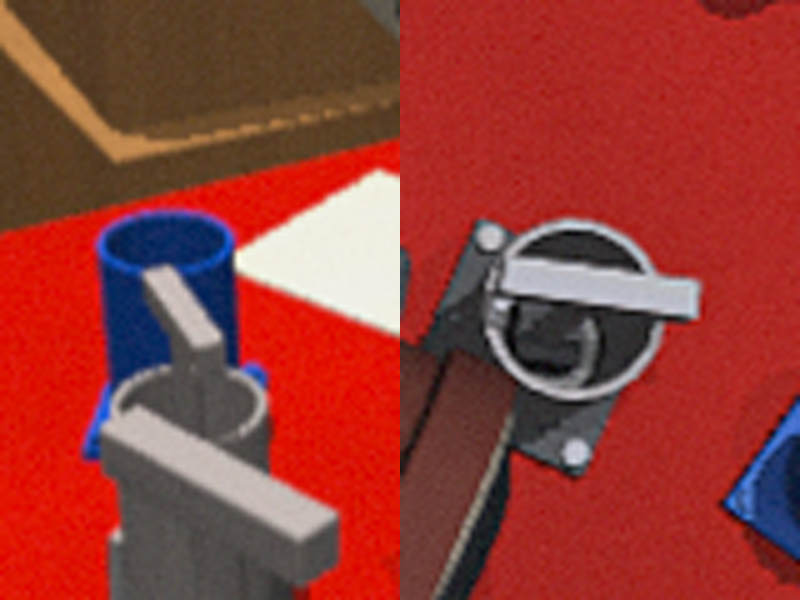

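The bar centre is at (330.2,157.3) in the top view, against a predicted (330.3,157.1) for a seated, upright key. It is clear of the arm, so I hand in.

```bash
python3 - <<'E'
from bench import bot
print(bot.get_obs()['time'],bot.finish_job())
E
```

```text
the job is handed in; nothing more can be done
17.9 None
```

The small grey T-key is seated on the stem in the grey pipe, turned 70° clockwise and released. The arm is clear, and I handed the job in at 17.9 s; no verdict was reported.

- **Seating:** After release, the bar centre in the top view was at (330.2, 157.3). I predicted (330.3, 157.1) for a fully seated, upright key. Before turning, the bar was about 132 mm above the tip.
- **Turning:** The wrist felt about 0.10 N m while driving, near the expected 0.15 N m. The stem is hidden in the socket, so I could not see its angle. I put it at about 1.0 rad, and at least about 0.86 rad even if it started at zero.
- **Disagreement:** After release the bar lay about 3.5° less clockwise than commanded, roughly -95.5° instead of -99°. It may have been nudged back within the key's free play as the fingers opened. The 0.86–1.0 rad estimate already assumes the key stopped 3.5° short.

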